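Build up two idler-gear spindles in order

TASK

Build up the two idler spindles on the bench from the loose parts. On the spindle with the round blue foot goes first the brass thrust washer, then the large dark gear, then the small copper-coloured pinion on top; on the spindle with the square orange foot goes first the black spacer collar, then the medium silvery gear. Lower every part over its spindle until it lies flat on the seat or the part below - set it down, do not drop it - and leave both stacks standing by themselves.

Things in the scene. Friction and masses are not known exactly. Their poses are not given: they have to be found in the camera images.
- washer_mid (a point): brass-yellow bronze thrust washer: plain flat ring without teeth, outside diameter 54 mm, 8 mm thick, bore 31 mm right through, about 100 g; loose, lying flat on the bench with its bore upright. This point is its centre, on the bore's axis, half-way up (4 mm above its underside); z is along the bore. Grip it across its outside diameter.
- large_gear_mid (a point): large dark steel gear, the biggest of the three gears (teeth all round, recessed web), outside diameter 68 mm, 16 mm thick, bore 31 mm right through, about 300 g; loose, lying flat on the bench with its bore upright. This point is its centre, on the bore's axis, half-way up (8 mm above its underside); z is along the bore. Grip it across its outside diameter.
- pinion_mid (a point): small copper-plated gear (the pinion), reddish, the smallest of the three gears, outside diameter 46 mm, 16 mm thick, bore 31 mm right through, about 110 g; loose, lying flat on the bench with its bore upright. This point is its centre, on the bore's axis, half-way up (8 mm above its underside); z is along the bore. Grip it across its outside diameter.
- collar_mid (a point): black plain spacer collar: a tall smooth ring without teeth, outside diameter 42 mm, 24 mm thick, bore 31 mm right through, about 110 g; loose, lying flat on the bench with its bore upright. This point is its centre, on the bore's axis, half-way up (12 mm above its underside); z is along the bore. Grip it across its outside diameter.
- medium_gear_mid (a point): medium-sized bright silvery gear (teeth all round, recessed web), outside diameter 56 mm, 16 mm thick, bore 31 mm right through, about 200 g; loose, lying flat on the bench with its bore upright. This point is its centre, on the bore's axis, half-way up (8 mm above its underside); z is along the bore. Grip it across its outside diameter.
- round_spindle_seat (a point): Upright idler spindle, bolted down, on a round blue foot 90 mm across, 12 mm high, with 4 bolt heads up to 19 mm. A painted shoulder 43 mm across ends in the flat seat, 28 mm above the bench. From it rises a bright steel journal, 27 mm in diameter for 38 mm, then a nose coned to 16 mm at the tip, 44 mm above the seat. This point: on its axis, at seat height; z up.
- square_spindle_seat (a point): Upright idler spindle, bolted down, on a square orange foot 84 mm wide, 12 mm high, with 4 bolt heads up to 19 mm. A painted shoulder 43 mm across ends in the flat seat, 28 mm above the bench. From it rises a bright steel journal, 27 mm in diameter for 38 mm, then a nose coned to 16 mm at the tip, 44 mm above the seat. This point: on its axis, at seat height; z up.

How it is judged:
At the end, for the whole second after the job is handed in: Blue spindle, seat upward: washer, large gear, pinion (centres 4, 16, 32 mm above the seat); orange spindle: collar, medium gear (12, 32 mm). Each within 2.5 mm of that height, 5 mm of the axis and 0.1 rad of level, and at rest (horizontal distance between each of washer_mid, large_gear_mid, pinion_mid and round_spindle_seat below 0.005 m and z of washer_mid in the frame of round_spindle_seat between 0.0015 and 0.0065 m and angle between each of washer_mid, large_gear_mid, pinion_mid, collar_mid, medium_gear_mid's own z axis and vertical below 0.1 rad and linear speed of each of washer, large_gear, pinion, collar, medium_gear below 0.02 m/s and z of large_gear_mid in the frame of round_spindle_seat between 0.0135 and 0.0185 m and z of pinion_mid in the frame of round_spindle_seat between 0.0295 and 0.0345 m and horizontal distance between each of collar_mid, medium_gear_mid and square_spindle_seat below 0.005 m and z of collar_mid in the frame of square_spindle_seat between 0.0095 and 0.0145 m and z of medium_gear_mid in the frame of square_spindle_seat between 0.0295 and 0.0345 m); the robot touches nothing.
It fails at once if a part is dropped onto its spindle: it falls there faster than 0.5 m/s instead of being lowered ((horizontal distance between washer_mid and round_spindle_seat below 0.01 m and z of washer_mid in the frame of round_spindle_seat below 0.06 m and linear speed of washer above 0.5 m/s) or (horizontal distance between large_gear_mid and round_spindle_seat below 0.01 m and z of large_gear_mid in the frame of round_spindle_seat below 0.06 m and linear speed of large_gear above 0.5 m/s) or (horizontal distance between pinion_mid and round_spindle_seat below 0.01 m and z of pinion_mid in the frame of round_spindle_seat below 0.06 m and linear speed of pinion above 0.5 m/s) or (horizontal distance between collar_mid and square_spindle_seat below 0.01 m and z of collar_mid in the frame of square_spindle_seat below 0.06 m and linear speed of collar above 0.5 m/s) or (horizontal distance between medium_gear_mid and square_spindle_seat below 0.01 m and z of medium_gear_mid in the frame of square_spindle_seat below 0.06 m and linear speed of medium_gear above 0.5 m/s)).
It also fails if it takes over 122 s, if anything falls off the work surface, if the arm or the gripper's body presses on something with over 40 N, if the wrist force passes 120 N, or if a joint passes its speed limit or range.

ROBOT

A 6-joint arm with a two-finger parallel gripper is mounted at the origin on the work surface. World frame = base frame: x ahead of the robot, y to its left, z up, the work surface at z = 0. Lengths are in m, angles in rad, forces in N, time in s.
With the tool pointing down it reaches from about 0.425 to 0.925 m from the base axis. Payload 12.5 kg.
Tool frame: the origin (TCP) lies at the very end of the fingers, on their centre line; the grasp point (between the pads) lies 19 mm behind it (arm.hold_point_z is the distance from the TCP to the grasp point, in m); z points along the fingers, x is the direction in which the jaws open and shut, and the axes are right-handed (so a half turn about z gives the same grasp; the last joint's range is limited). The gripper opens to 85 mm and grips with 20 to 120 N. Pads are 22 mm wide; open, the fingers measure 114 mm over their backs; the gripper's body (76 mm by 85 mm) begins 54 mm behind the grasp point. The pads swing forward as they close: fully open they stand 13 mm farther back than shut.
Start: joints at [-1.442, 0.491, 1.559, -0, 1.092, -0.106], TCP at [0.145, -0.608, 0.231] pointing down, gripper open.
Joint ranges: [-3.1, 3.1], [-0.84, 2.19], [0.05, 2.79], [-1.13, 4.28], [0.06, 2.93], [-2.69, 2.69]. Speed limits (rad/s): [2.22, 2.22, 2.79, 3.14, 3.14, 3.14].

INTERFACE

Orientations are given as a 3x3 rotation matrix whose columns are the frame's x, y, z axes.
In Python, from station import arm gives the robot as it stands. The module is installed in compiled form; this text tells all that it offers.
- The arm moves only by the tool move_arm, never from a script. Its argument "motion" is one flat list of numbers, 7 for each row, row after row: the shift along the tool's x, y, z in mm, then the turn, a rotation vector about the tool's x, y, z in degrees, then the finger opening in mm, from 0 to 85.4. In form: [dx, dy, dz, wx, wy, wz, gripper, dx, dy, dz, wx, wy, wz, gripper, ...]. A call has 1 to 8 rows; each row is the pose to reach, as a shift and turn from the pose commanded when the call began, along the tool's axes at that moment; what a row does not reach only later rows make up. A row lasts 1/12 s, in which the tool goes at most 41.7 mm and 7.16 degrees, less where a joint would pass 70% of its speed; a pose out of reach is approached as far as the arm can. A call with a gripper value outside its range is refused whole. The fingers move at their own pace and stop on an object; "force" is the grip in N (left out, the last holds). Time passes only in rows, so rows that repeat a pose let the fingers close. It gives the time, the measured TCP pose, the force and the opening at its end, in the units of the state.
- arm.state(): the state, without advancing time (a new reading comes with each control period).
- arm.camera(name): name is "scene" or "top"; returns (picture, depth): 384x512x3 uint8, red, green, blue; 384x512 float32, m along the optical axis (not along the pixel's ray), 0 where there is no reading.
- arm.camera_params(name): a dict with "fovy" (degrees; the focal length in pixels is half the picture's height over the tangent of half this angle, whatever the lens; pixels are square), "cx", "cy" (the principal point, pixels), "k1" (the pictures are not rectified: a ray, as slopes to the right and down, at radius r is drawn at 1 + k1 r^2 times it, then the intrinsics apply), "world_to_cam" (4x4, takes a point from world to camera coordinates). Camera axes: x right, y down, z forward; pixel columns grow to the right and rows downward; lengths in m; the calibration is good to about 2 mm. A picture is of the moment at which its call begins. camera_params takes no time and is no camera call.
- arm.sign_off(): hands the job in, once; it reports no verdict.
The state is a dict: "time_s": time; "joint_positions": joint angles; "qd": joint speeds; "joint_torque": joint torques, N m; "position": TCP position; "tcp_rot": TCP orientation; "wrist_force": force on the tool from outside, world axes, zero at the start; "ft_torque": the same for the moment, N m; "grip_width": opening from 0.0 (shut) to 1.0 (fully open).
Only numpy, scipy, OpenCV 4.12 (cv2) and the standard library are available. Lean on these libraries where they do the work, as an engineer would, in place of code of your own. Each camera call takes 0.05 s, during which the arm holds its last target. There are 200 camera calls.

## Working session

There is one attempt and no reset: what is moved stays moved. The work goes in short steps, Python scripts to look and compute and a tool call to move; the robot and the scene stay as the last step left them, time stands still between calls to the robot, and variables do not carry over. Pictures are saved under pics/ and viewed, about 12 in all and at most 16, crops included, and the job is handed in when it is done.

Besides the shell and the picture viewer there is one more tool, called after "Call:" as a command line: name --argument value ..., lists and objects as JSON in quotes. move_arm: Moves the arm, as the interface text tells. Its arguments: {"type":"object","properties":{"motion":{"type":"array","items":{"type":"number"}},"force":{"type":"number"}},"required":["motion"]}

```bash
mkdir -p pics; cat > h.py <<'E'
import numpy as np, cv2
from station import arm
def snap(n,f=None):
    im,d=arm.camera(n)
    if f: cv2.imwrite('pics/'+f,im[:,:,::-1])
    return im,d
def ray(n,u,v):
    p=arm.camera_params(n); f=192/np.tan(np.radians(p['fovy'])/2)
    x,y=(u-p['cx'])/f,(v-p['cy'])/f; xd,yd=x,y
    for _ in range(20):
        s=1+p['k1']*(x*x+y*y); x,y=xd/s,yd/s
    T=p['world_to_cam']; R=T[:3,:3]; o=-R.T@T[:3,3]
    return o,R.T@np.array([x,y,1])
def onz(n,u,v,z):
    o,d=ray(n,u,v); return o+d*(z-o[2])/d[2]
def proj(n,P):
    p=arm.camera_params(n); f=192/np.tan(np.radians(p['fovy'])/2)
    c=p['world_to_cam']@np.append(P,1); x,y=c[:2]/c[2]; s=1+p['k1']*(x*x+y*y)
    return p['cx']+f*x*s,p['cy']+f*y*s
E
python3 - <<'E'
from h import *
for n in('scene','top'):
    im,d=snap(n,n+'0.png'); p=arm.camera_params(n); print(n,p['fovy'],p['k1'],ray(n,256,192)); print((d>0).mean())
s=arm.state(); print(s['time_s'],s['position'],s['tcp_rot'],s['wrist_force'],s['grip_width'],arm.hold_point_z)
E
```

```text
scene 54.91516448086103 -0.06076499362787803 (array([0.90126912, 0.41467545, 0.86716816]), array([-0.35579981, -0.40350369, -0.84311289]))
0.9956512451171875
top 44.891453428157696 -0.10589085990806578 (array([ 0.47589118, -0.01507151,  1.15241559]), array([ 0.06335241,  0.01495155, -0.99790029]))
0.99591064453125
0.1 [ 0.14539797 -0.60765425  0.23080484] [[ 2.32663123e-01 -9.72557378e-01 -1.33043881e-04]
 [-9.72556926e-01 -2.32663144e-01  9.41364835e-04]
 [-9.46485723e-04 -8.96281344e-05 -9.99999548e-01]] [ 0.19345731  0.04873015 -0.03842086] 1.004739156997121 0.0187
```

View pics/top0.png

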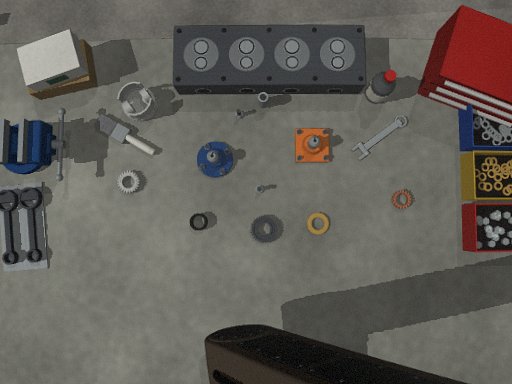

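View pics/scene0.png

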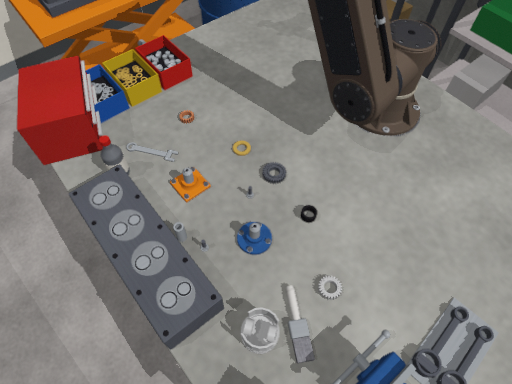

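The top view shows these parts: silver gear (129,182), collar (199,221), large gear (265,229), washer (318,223) and pinion (402,198). The blue spindle is at (215,158) and the orange one at (313,144). The scene view shows the same parts, and nothing is hidden.

```bash
cat >> h.py <<'E'
def cloud(n,d):
    p=arm.camera_params(n); f=192/np.tan(np.radians(p['fovy'])/2)
    v,u=np.mgrid[:384,:512]; xd,yd=(u-p['cx'])/f,(v-p['cy'])/f; x,y=xd,yd
    for _ in range(20):
        s=1+p['k1']*(x*x+y*y); x,y=xd/s,yd/s
    T=p['world_to_cam']; C=np.stack([x*d,y*d,d],-1)-T[:3,3]
    return C@T[:3,:3]
def circ(P):
    c,r=cv2.minEnclosingCircle((P*1000).astype(np.float32)); return np.array(c)/1000,r
def near(n,W,c,R,lo,hi):
    m=(np.hypot(W[...,0]-c[0],W[...,1]-c[1])<R)&(W[...,2]>lo)&(W[...,2]<hi); return m
PX={'med':(129,182,.016,28),'col':(199,221,.024,21),'large':(265,229,.016,34),'wash':(318,223,.008,27),'pin':(402,198,.016,23)}
E
python3 - <<'E'
from h import *
for n in('top','scene'):
    im,d=snap(n); W=cloud(n,d); print(n)
    g=onz('top',256,260,0); m=near(n,W,g,.03,-1,1); print(' bench z',np.median(W[m][:,2]),W[m][:,2].std())
    for k,(u,v,h,R) in PX.items():
        g=onz('top',u,v,h); m=near(n,W,g,.055,h-.004,h+.005); P=W[m]
        c,r=circ(P[:,:2]); print(k,g[:2].round(4),c.round(4),round(r,1),P.mean(0).round(4),m.sum(),np.hypot(*c).round(3))
    for k,(u,v) in {'blue':(213,154),'orange':(314,141)}.items():
        g=onz('top',u,v,.065)
        for lo,hi in((.005,.015),(.022,.032),(.04,.062),(.064,.08)):
            m=near(n,W,g,.065,lo,hi); P=W[m]
            if len(P)>2: c,r=circ(P[:,:2]); print(k,lo,c.round(4),round(r,1),P.mean(0).round(4),len(P))
E
```

```text
top
 bench z 9.691902997440524e-05 0.0021272883208652447
med [0.5728 0.3176] [0.574  0.3206] 28.8 [0.5731 0.3207 0.0161] 233 0.657
col [0.4768 0.1404] [0.4753 0.1431] 20.6 [0.4759 0.1433 0.0238] 105 0.496
large [ 0.4577 -0.0201] [ 0.4569 -0.0173] 33.9 [ 0.4581 -0.0171  0.0153] 339 0.457
wash [ 0.4722 -0.1504] [ 0.4719 -0.1499] 54.7 [ 0.4717 -0.15    0.0075] 296 0.495
pin [ 0.5332 -0.3576] [ 0.5307 -0.3567] 23.0 [ 0.5311 -0.3564  0.0156] 109 0.639
blue 0.005 [0.6338 0.1035] 61.8 [0.6291 0.1036 0.0116] 608
blue 0.022 [0.6174 0.1073] 33.8 [0.6255 0.1023 0.0276] 120
blue 0.04 [0.6282 0.1042] 13.2 [0.6224 0.0997 0.0531] 17
blue 0.064 [0.6298 0.105 ] 12.9 [0.6291 0.1047 0.0702] 93
orange 0.005 [ 0.6649 -0.1385] 60.7 [ 0.6641 -0.1362  0.0114] 711
orange 0.022 [ 0.6652 -0.1205] 37.2 [ 0.6614 -0.1323  0.0276] 116
orange 0.04 [ 0.6602 -0.1327] 11.4 [ 0.6563 -0.1307  0.0515] 16
orange 0.064 [ 0.6655 -0.1369] 13.4 [ 0.6652 -0.1363  0.0699] 96
scene
 bench z -0.0008732646454224488 0.0014811521207323947
med [0.5728 0.3176] [0.5732 0.3205] 28.8 [0.574  0.321  0.0155] 270 0.657
col [0.4768 0.1404] [0.4741 0.1454] 21.5 [0.475  0.1458 0.0229] 92 0.496
large [ 0.4577 -0.0201] [ 0.4583 -0.0143] 35.2 [ 0.4572 -0.0139  0.0146] 246 0.458
wash [ 0.4722 -0.1504] [ 0.4745 -0.1575] 37.6 [ 0.4714 -0.1464  0.0072] 133 0.5
pin [ 0.5332 -0.3576] [ 0.5313 -0.3548] 24.9 [ 0.5296 -0.3553  0.0149] 70 0.639
blue 0.005 [0.6305 0.1077] 45.4 [0.6349 0.1128 0.011 ] 540
blue 0.022 [0.6244 0.1041] 27.4 [0.6345 0.1125 0.0269] 114
blue 0.04 [0.6341 0.1123] 11.2 [0.6367 0.1151 0.0503] 41
blue 0.064 [0.6299 0.1074] 13.4 [0.6312 0.1089 0.0691] 87
orange 0.005 [ 0.6645 -0.1353] 58.1 [ 0.6704 -0.1255  0.0106] 485
orange 0.022 [ 0.6646 -0.1338] 22.2 [ 0.6684 -0.1271  0.027 ] 88
orange 0.04 [ 0.6673 -0.1306] 12.8 [ 0.6694 -0.1255  0.0513] 48
orange 0.064 [ 0.6655 -0.1337] 13.2 [ 0.6665 -0.1318  0.0686] 64
```

```bash
cat >> h.py <<'E'
def go(x,y,z):
    s=arm.state(); d=np.array([x,y,z])-s['position']; print('t',round(s['time_s'],2),'shift mm',(s['tcp_rot'].T@d*1000).round(1),'F',s['wrist_force'].round(1),'grip',round(s['grip_width'],3),'pos',s['position'].round(4))
E
python3 -c "
from h import *
go(.4717,-.148,.10)"
```

```text
t 0.2 shift mm [-371.1 -424.3  131.2] F [-0.3  0.6  0.8] grip 0.999 pos [ 0.1454 -0.6077  0.231 ]
```

Call:
move_arm --motion '[-371, -424, 60, 0, 0, 0, 85, -371, -424, 60, 0, 0, 0, 85, -371, -424, 60, 0, 0, 0, 85, -371, -424, 60, 0, 0, 0, 85, -371, -424, 60, 0, 0, 0, 85, -371, -424, 60, 0, 0, 0, 85, -371, -424, 60, 0, 0, 0, 85, -371, -424, 60, 0, 0, 0, 85]' --force 40

```text
time_s: 0.87
position: [0.3379, -0.3358, 0.1959]
tcp_rot: [[0.232, -0.973, 0.0], [-0.973, -0.232, -0.0], [0.0, -0.0, -1.0]]
wrist_force: [1.5, -1.2, 0.5]
grip_width: 0.997
```

```bash
python3 -c "
from h import *
go(.4717,-.148,.06)"
```

```text
t 0.87 shift mm [-151.6 -173.7  135.9] F [ 1.5 -1.2  0.5] grip 0.997 pos [ 0.3379 -0.3358  0.1959]
```

Call:
move_arm --motion '[-152, -174, 100, 0, 0, 0, 85, -152, -174, 100, 0, 0, 0, 85, -152, -174, 100, 0, 0, 0, 85, -152, -174, 100, 0, 0, 0, 85, -152, -174, 100, 0, 0, 0, 85, -152, -174, 100, 0, 0, 0, 85, -152, -174, 100, 0, 0, 0, 85, -152, -174, 100, 0, 0, 0, 85]'

```text
time_s: 1.53
position: [0.4715, -0.1474, 0.095]
tcp_rot: [[0.236, -0.972, -0.002], [-0.972, -0.236, 0.001], [-0.001, 0.001, -1.0]]
wrist_force: [-0.5, -1.1, -0.4]
grip_width: 0.994
```

```bash
python3 -c "
from h import *
go(.4717,-.148,.04)
a,_=snap('top');b,_=snap('scene')
u,v=map(int,proj('top',[.4717,-.148,.06])); u2,v2=map(int,proj('scene',[.4717,-.148,.06]))
f=lambda i,u,v:cv2.resize(i[v-50:v+50,u-50:u+50,::-1],(400,400),interpolation=2)
cv2.imwrite('pics/w1.png',np.hstack([f(a,u,v),f(b,u2,v2)]))"
```

```text
t 1.53 shift mm [ 0.6 -0.1 55. ] F [-0.5 -1.1 -0.4] grip 0.994 pos [ 0.4715 -0.1474  0.095 ]
```

View pics/w1.png

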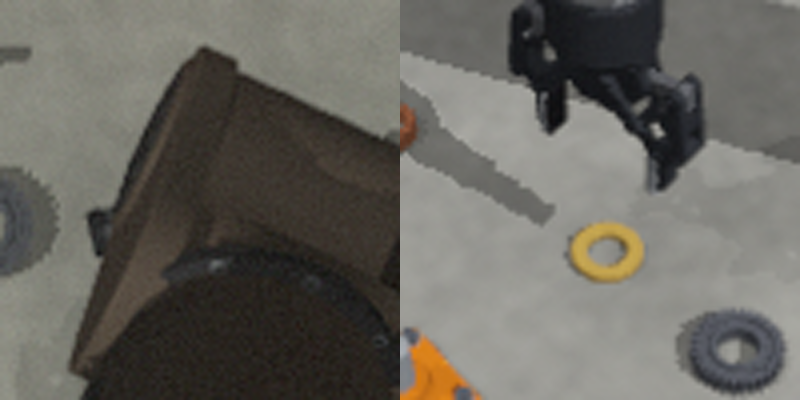

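The top camera is blocked by the arm here. The scene crop shows the open fingers just above the washer (about (608,250) in the crop). I'll use depth to get the fingertip height when open.

```bash
python3 -c "
from h import *
im,d=snap('scene');W=cloud('scene',d);s=arm.state();p=s['position']
m=near('scene',W,p,.08,.08,.16);P=(W[m]-p)@s['tcp_rot']*1000
for a in range(-50,31,5):
    q=P[(P[:,2]>=a)&(P[:,2]<a+5)]
    for sg in(-1,1):
        r=q[q[:,0]*sg>0]
        if len(r):print(a,sg,len(r),'x',r[:,0].min().round(),r[:,0].max().round(),'y',r[:,1].min().round(),r[:,1].max().round())
"
```

```text
-50 -1 6 x -58.0 -47.0 y -11.0 -3.0
-50 1 15 x 39.0 46.0 y -11.0 10.0
-45 -1 7 x -60.0 -48.0 y -11.0 -4.0
-45 1 10 x 39.0 52.0 y -11.0 9.0
-40 -1 9 x -60.0 -48.0 y -11.0 2.0
-40 1 8 x 40.0 53.0 y -12.0 10.0
-35 -1 11 x -59.0 -48.0 y -13.0 7.0
-35 1 15 x 38.0 53.0 y -13.0 10.0
-30 -1 8 x -59.0 -49.0 y -11.0 6.0
-30 1 10 x 39.0 53.0 y -11.0 9.0
-25 -1 6 x -58.0 -49.0 y -12.0 -6.0
-25 1 8 x 40.0 54.0 y -12.0 10.0
-20 -1 5 x -55.0 -48.0 y -11.0 -6.0
-20 1 8 x 38.0 47.0 y -12.0 10.0
-15 -1 1 x -51.0 -51.0 y -5.0 -5.0
-15 1 4 x 40.0 42.0 y -10.0 10.0
```

Measured against the arm, the scene camera reads about +3 mm in y. The top view therefore agrees with the arm, and the fingertips sit 13 mm back when open. Next I'll lower onto the washer and close.

Call:
move_arm --motion '[2.4, 0.3, 40, 0, 0, 0, 85, 2.4, 0.3, 75, 0, 0, 0, 85, 2.4, 0.3, 97, 0, 0, 0, 85, 2.4, 0.3, 97, 0, 0, 0, 62, 2.4, 0.3, 97, 0, 0, 0, 50, 2.4, 0.3, 97, 0, 0, 0, 45, 2.4, 0.3, 97, 0, 0, 0, 45, 2.4, 0.3, 97, 0, 0, 0, 45]'

```text
time_s: 2.35
position: [0.472, -0.1524, 0.001]
tcp_rot: [[0.232, -0.973, 0.003], [-0.973, -0.232, -0.001], [0.002, -0.002, -1.0]]
wrist_force: [-3.3, -2.7, 6.8]
grip_width: 0.597
```

Call:
move_arm --motion '[0, 0, 0, 0, 0, 0, 45, 0, 0, 0, 0, 0, 0, 45, 0, 0, 0, 0, 0, 0, 45]'

```text
time_s: 2.6
position: [0.4719, -0.1524, 0.0009]
tcp_rot: [[0.233, -0.973, 0.003], [-0.973, -0.233, -0.002], [0.002, -0.002, -1.0]]
wrist_force: [-3.3, -3.9, 10.5]
grip_width: 0.597
```

Call:
move_arm --motion '[0, 0, -5, 0, 0, 0, 45, 0, 0, -15, 0, 0, 0, 45, 0, 0, -35, 0, 0, 0, 45, 0, 0, -60, 0, 0, 0, 45, 0, 0, -90, 0, 0, 0, 45, 0, 0, -120, 0, 0, 0, 45, 0, 0, -120, 0, 0, 0, 45, 0, 0, -120, 0, 0, 0, 45]'

```text
time_s: 3.27
position: [0.472, -0.1519, 0.1214]
tcp_rot: [[0.233, -0.973, 0.004], [-0.973, -0.233, -0.002], [0.003, -0.004, -1.0]]
wrist_force: [-1.2, 0.3, -0.9]
grip_width: 0.599
```

```bash
cat >> h.py <<'E'
def look(f,P,z=4,hw=50):
    im,d=snap('scene');u,v=map(int,proj('scene',P)); v=max(v,hw);u=max(u,hw)
    cv2.imwrite('pics/'+f,cv2.resize(im[v-hw:v+hw,u-hw:u+hw,::-1],None,fx=z,fy=z,interpolation=2)); return im,d
E
python3 -c "
from h import *
s=arm.state();im,d=look('w2.png',s['position']);W=cloud('scene',d)
go(.63,.1048,.13)
m=(im[...,0]>im[...,2].astype(int)*1.7)&(im[...,0]>110)&near('scene',W,s['position'],.06,.08,.16)
P=(W[m]-s['position']-[0,.003,0])@s['tcp_rot']*1000
print(m.sum(),P.min(0),P.max(0),P.mean(0),circ(P[:,:2]/1000))
A=np.c_[P[:,:2],np.ones(len(P))];print(np.linalg.lstsq(A,P[:,2],rcond=None)[0])"
```

```text
t 3.32 shift mm [-212.4 -214.   -10. ] F [-1.1 -0.4 -1.7] grip 0.597 pos [ 0.4714 -0.1516  0.12  ]
119 [-24.45115644 -26.91211852 -10.02751891] [25.55380109 23.94437959  2.17236772] [ 3.23487528 -7.56476627 -5.45392743] (array([ 0.00114123, -0.00081171]), 27.620458602905273)
[-0.03220346 -0.00987018 -5.42441885]
```

View pics/w2.png

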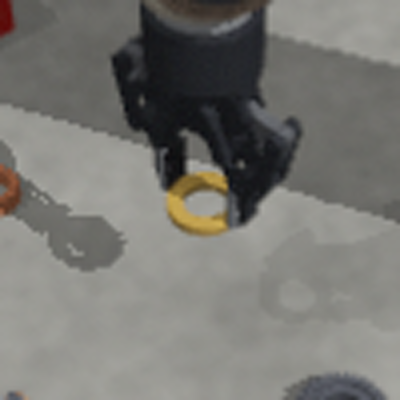

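The crop shows the washer held level between the pads (about (205,203)). I'll carry it to the blue spindle.

Call:
move_arm --motion '[-212.4, -214, -5, 0, 0, 0, 45, -212.4, -214, -5, 0, 0, 0, 45, -212.4, -214, -5, 0, 0, 0, 45, -212.4, -214, -5, 0, 0, 0, 45, -212.4, -214, -5, 0, 0, 0, 45, -212.4, -214, -5, 0, 0, 0, 45, -212.4, -214, -5, 0, 0, 0, 45, -212.4, -214, -5, 0, 0, 0, 45]'

```text
time_s: 3.98
position: [0.6317, 0.1095, 0.1225]
tcp_rot: [[0.236, -0.972, -0.0], [-0.972, -0.236, 0.001], [-0.001, 0.0, -1.0]]
wrist_force: [-1.0, 0.3, -1.2]
grip_width: 0.595
```

Call:
move_arm --motion '[0, 0, 0, 0, 0, 0, 45, 0, 0, 0, 0, 0, 0, 45, 0, 0, 0, 0, 0, 0, 45, 0, 0, 0, 0, 0, 0, 45]'

```text
time_s: 4.32
position: [0.6294, 0.1034, 0.1236]
tcp_rot: [[0.231, -0.973, -0.001], [-0.973, -0.231, -0.0], [-0.0, 0.001, -1.0]]
wrist_force: [-0.3, 0.4, -1.5]
grip_width: 0.591
```

```bash
python3 -c "
from h import *
go(.63,.1048,.125)
s=arm.state();im,d=look('w3.png',[.63,.105,.1]);W=cloud('scene',d)
m=(im[...,0]>im[...,2].astype(int)*1.7)&(im[...,0]>110)&near('scene',W,s['position'],.06,.08,.16)
P=W[m];print('washer',circ(P[:,:2]),P[:,2].max())
m=near('scene',W,[.63,.106],.03,.064,.08);P=W[m];print('nose',len(P),circ(P[:,:2]),P.mean(0))"
```

```text
t 4.32 shift mm [-1.2 -0.9 -1.4] F [-0.3  0.4 -1.5] grip 0.591 pos [0.6294 0.1034 0.1236]
washer (array([0.63063281, 0.1056333 ]), 27.216733932495117) 0.133112130546401
nose 64 (array([0.62983942, 0.10785812]), 13.253242492675781) [0.63267083 0.11116961 0.0687011 ]
```

View pics/w3.png

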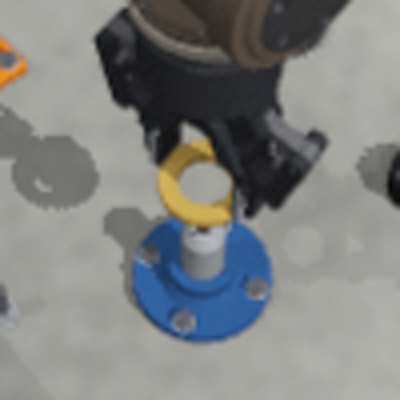

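The washer is held above the spindle with the nose below it at about (205,235). By the same camera it is about 2 mm short in y, so I'll shift it and lower it.

Call:
move_arm --motion '[-1.8, -0.3, 15, 0, 0, 0, 45, -1.8, -0.3, 30, 0, 0, 0, 45, -1.8, -0.3, 40, 0, 0, 0, 45, -1.8, -0.3, 50, 0, 0, 0, 45, -1.8, -0.3, 58, 0, 0, 0, 45, -1.8, -0.3, 64, 0, 0, 0, 45, -1.8, -0.3, 70, 0, 0, 0, 45, -1.8, -0.3, 70, 0, 0, 0, 45]'

```text
time_s: 5.03
position: [0.6296, 0.1064, 0.0529]
tcp_rot: [[0.233, -0.973, -0.001], [-0.973, -0.233, -0.0], [-0.0, 0.001, -1.0]]
wrist_force: [-0.7, -0.4, -1.4]
grip_width: 0.591
```

Call:
move_arm --motion '[0, 0, 6, 0, 0, 0, 45, 0, 0, 12, 0, 0, 0, 45, 0, 0, 18, 0, 0, 0, 45, 0, 0, 21, 0, 0, 0, 45, 0, 0, 22, 0, 0, 0, 45]'

```text
time_s: 5.45
position: [0.6297, 0.1065, 0.0312]
tcp_rot: [[0.233, -0.973, -0.001], [-0.973, -0.233, -0.0], [-0.0, 0.001, -1.0]]
wrist_force: [-0.5, -0.3, -1.3]
grip_width: 0.598
```

Call:
move_arm --motion '[0, 0, 1, 0, 0, 0, 45, 0, 0, 2, 0, 0, 0, 45, 0, 0, 2, 0, 0, 0, 45]'

```text
time_s: 5.7
position: [0.63, 0.1065, 0.03]
tcp_rot: [[0.233, -0.973, 0.0], [-0.973, -0.233, -0.0], [0.0, -0.0, -1.0]]
wrist_force: [-0.5, -0.5, -1.2]
grip_width: 0.596
```

Call:
move_arm --motion '[0, 0, 0.7, 0, 0, 0, 45, 0, 0, 0.7, 0, 0, 0, 45]'

```text
time_s: 5.87
position: [0.63, 0.1065, 0.0294]
tcp_rot: [[0.233, -0.973, 0.0], [-0.973, -0.233, -0.0], [0.0, -0.0, -1.0]]
wrist_force: [0.3, 1.0, -0.5]
grip_width: 0.596
```

Call:
move_arm --motion '[0, 0, 0.8, 0, 0, 0, 45, 0, 0, 1.2, 0, 0, 0, 45, 0, 0, 1.2, 0, 0, 0, 45]'

```text
time_s: 6.12
position: [0.6301, 0.1065, 0.029]
tcp_rot: [[0.233, -0.973, 0.001], [-0.973, -0.233, -0.0], [0.0, -0.001, -1.0]]
wrist_force: [-2.9, -0.2, 7.9]
grip_width: 0.595
```

It touched the seat at the expected height. I'll release and rise.

Call:
move_arm --motion '[0, 0, 0, 0, 0, 0, 70, 0, 0, 0, 0, 0, 0, 85, 0, 0, 0, 0, 0, 0, 85, 0, 0, 0, 0, 0, 0, 85, 0, 0, -20, 0, 0, 0, 85, 0, 0, -60, 0, 0, 0, 85, 0, 0, -100, 0, 0, 0, 85, 0, 0, -110, 0, 0, 0, 85]'

```text
time_s: 6.78
position: [0.6319, 0.1067, 0.1438]
tcp_rot: [[0.233, -0.973, 0.007], [-0.973, -0.233, 0.0], [0.001, -0.007, -1.0]]
wrist_force: [0.6, 0.6, -0.2]
grip_width: 0.99
```

```bash
python3 -c "
from h import *
go(.4575,-.0172,.10)"
```

```text
t 6.78 shift mm [ 79.9 198.8  42.5] F [ 0.6  0.6 -0.2] grip 0.99 pos [0.6319 0.1067 0.1438]
```

Call:
move_arm --motion '[80, 198.8, 38, 0, 0, 0, 85, 80, 198.8, 38, 0, 0, 0, 85, 80, 198.8, 38, 0, 0, 0, 85, 80, 198.8, 38, 0, 0, 0, 85, 80, 198.8, 38, 0, 0, 0, 85, 80, 198.8, 38, 0, 0, 0, 85, 80, 198.8, 38, 0, 0, 0, 85, 80, 198.8, 38, 0, 0, 0, 85]'

```text
time_s: 7.45
position: [0.4559, -0.0178, 0.1003]
tcp_rot: [[0.231, -0.973, 0.001], [-0.973, -0.231, -0.0], [0.0, -0.001, -1.0]]
wrist_force: [-0.0, -0.3, -0.2]
grip_width: 0.994
```

Call:
move_arm --motion '[0, 0, 0, 0, 0, 0, 85, 0, 0, 0, 0, 0, 0, 85]'

```text
time_s: 7.62
position: [0.4564, -0.0171, 0.1002]
tcp_rot: [[0.234, -0.972, 0.001], [-0.972, -0.234, -0.0], [0.001, -0.001, -1.0]]
wrist_force: [-0.0, -0.1, -0.9]
grip_width: 0.996
```

```bash
python3 -c "
from h import *
go(.4575,-.0172,-.003)
s=arm.state();im,d=look('g1.png',[.5,.03,.05],5,60);W=cloud('scene',d)
m=near('scene',W,[.4575,-.0142],.055,.012,.021);P=W[m];print('gear',circ(P[:,:2]),P.mean(0))
m=near('scene',W,[.63,.108],.03,.033,.040);P=W[m];print('washer',len(P),circ(P[:,:2]),P.mean(0))
"
```

```text
t 7.62 shift mm [  0.3  -0.9 103.2] F [-0.  -0.1 -0.9] grip 0.996 pos [ 0.4564 -0.0171  0.1002]
gear (array([ 0.45734662, -0.01535919]), 34.647071838378906) [ 0.4569582  -0.01432423  0.01453383]
washer 179 (array([0.63123041, 0.10929794]), 27.202144622802734) [0.63412987 0.11402092 0.03525841]
```

View pics/g1.png

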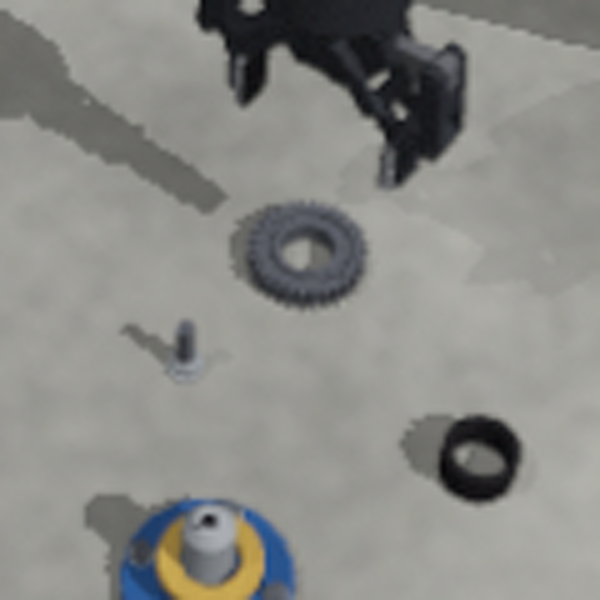

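The washer lies flat on the blue seat (its top measures about 36 mm). The fingers stand over the large gear at (305,253) in the crop. Next is the grip.

Call:
move_arm --motion '[0.3, -0.9, 40, 0, 0, 0, 85, 0.3, -0.9, 75, 0, 0, 0, 85, 0.3, -0.9, 95, 0, 0, 0, 85, 0.3, -0.9, 102, 0, 0, 0, 85, 0.3, -0.9, 102, 0, 0, 0, 70, 0.3, -0.9, 102, 0, 0, 0, 60, 0.3, -0.9, 102, 0, 0, 0, 60, 0.3, -0.9, 102, 0, 0, 0, 60]' --force 60

```text
time_s: 8.33
position: [0.4569, -0.0176, -0.0007]
tcp_rot: [[0.233, -0.972, 0.002], [-0.972, -0.233, -0.0], [0.001, -0.002, -1.0]]
wrist_force: [0.0, -0.4, -2.7]
grip_width: 0.767
```

Call:
move_arm --motion '[0, 0, 0, 0, 0, 0, 60, 0, 0, 0, 0, 0, 0, 60]'

```text
time_s: 8.5
position: [0.4567, -0.0177, -0.0011]
tcp_rot: [[0.233, -0.973, 0.002], [-0.973, -0.233, -0.0], [0.001, -0.002, -1.0]]
wrist_force: [-0.3, 1.5, 7.7]
grip_width: 0.768
```

Call:
move_arm --motion '[0, 0, -5, 0, 0, 0, 60, 0, 0, -15, 0, 0, 0, 60, 0, 0, -35, 0, 0, 0, 60, 0, 0, -65, 0, 0, 0, 60, 0, 0, -100, 0, 0, 0, 60, 0, 0, -125, 0, 0, 0, 60, 0, 0, -130, 0, 0, 0, 60, 0, 0, -130, 0, 0, 0, 60]'

```text
time_s: 9.17
position: [0.4566, -0.0177, 0.1299]
tcp_rot: [[0.233, -0.973, 0.004], [-0.973, -0.233, -0.001], [0.002, -0.004, -1.0]]
wrist_force: [0.2, 0.2, -3.8]
grip_width: 0.766
```

```bash
python3 -c "
from h import *
go(.63,.1055,.13)"
```

```text
t 9.17 shift mm [ -79.5 -197.3    0.5] F [ 0.2  0.2 -3.8] grip 0.766 pos [ 0.4566 -0.0177  0.1299]
```

Call:
move_arm --motion '[-79.5, -197.3, 0, 0, 0, 0, 60, -79.5, -197.3, 0, 0, 0, 0, 60, -79.5, -197.3, 0, 0, 0, 0, 60, -79.5, -197.3, 0, 0, 0, 0, 60, -79.5, -197.3, 0, 0, 0, 0, 60, -79.5, -197.3, 0, 0, 0, 0, 60, -79.5, -197.3, 0, 0, 0, 0, 60, -79.5, -197.3, 0, 0, 0, 0, 60]'

```text
time_s: 9.83
position: [0.6282, 0.1055, 0.1258]
tcp_rot: [[0.233, -0.972, -0.004], [-0.972, -0.233, -0.0], [-0.0, 0.004, -1.0]]
wrist_force: [-0.7, -0.4, -3.3]
grip_width: 0.768
```

Call:
move_arm --motion '[0, 0, 0, 0, 0, 0, 60, 0, 0, 0, 0, 0, 0, 60, 0, 0, 0, 0, 0, 0, 60, 0, 0, 0, 0, 0, 0, 60]'

```text
time_s: 10.17
position: [0.6293, 0.105, 0.1283]
tcp_rot: [[0.232, -0.973, 0.0], [-0.973, -0.232, -0.0], [0.0, -0.0, -1.0]]
wrist_force: [-0.5, 0.2, -2.4]
grip_width: 0.765
```

```bash
python3 -c "
from h import *
go(.63,.1058,.13)
s=arm.state();im,d=look('g2.png',[.63,.105,.1],5);W=cloud('scene',d)
m=near('scene',W,[.63,.108],.03,.064,.08);P=W[m];print('nose',len(P),circ(P[:,:2]),P.mean(0))
"
```

```text
t 10.17 shift mm [-0.6 -0.9 -1.7] F [-0.5  0.2 -2.4] grip 0.765 pos [0.6293 0.105  0.1283]
nose 46 (array([0.63024536, 0.10859367]), 12.375861167907715) [0.63346056 0.11206402 0.06850446]
```

View pics/g2.png

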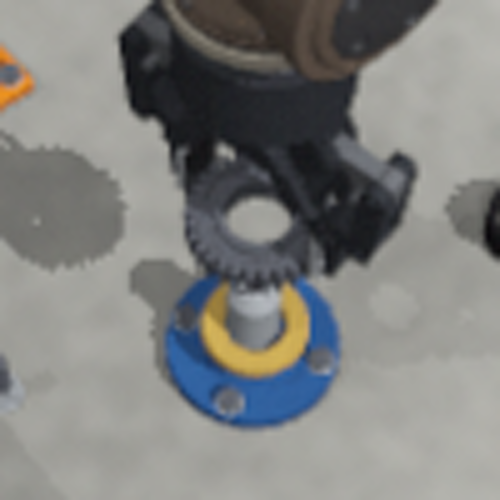

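The large gear is held level (about (250,222)) above the nose. The washer went on cleanly, so I'll use the same axis.

Call:
move_arm --motion '[-0.8, -0.9, 12, 0, 0, 0, 60, -0.8, -0.9, 26, 0, 0, 0, 60, -0.8, -0.9, 38, 0, 0, 0, 60, -0.8, -0.9, 48, 0, 0, 0, 60, -0.8, -0.9, 55, 0, 0, 0, 60, -0.8, -0.9, 60, 0, 0, 0, 60, -0.8, -0.9, 65, 0, 0, 0, 60, -0.8, -0.9, 65, 0, 0, 0, 60]'

```text
time_s: 10.88
position: [0.63, 0.1066, 0.0622]
tcp_rot: [[0.233, -0.973, -0.001], [-0.973, -0.233, -0.0], [-0.0, 0.001, -1.0]]
wrist_force: [-0.3, -1.1, -2.9]
grip_width: 0.769
```

Call:
move_arm --motion '[0, 0, 6, 0, 0, 0, 60, 0, 0, 12, 0, 0, 0, 60, 0, 0, 18, 0, 0, 0, 60, 0, 0, 22, 0, 0, 0, 60, 0, 0, 24, 0, 0, 0, 60, 0, 0, 25, 0, 0, 0, 60]'

```text
time_s: 11.38
position: [0.6302, 0.1066, 0.0376]
tcp_rot: [[0.233, -0.973, -0.001], [-0.973, -0.233, -0.0], [0.0, 0.001, -1.0]]
wrist_force: [-0.5, -0.2, -1.2]
grip_width: 0.767
```

Call:
move_arm --motion '[0, 0, 1, 0, 0, 0, 60, 0, 0, 2, 0, 0, 0, 60, 0, 0, 2, 0, 0, 0, 60]'

```text
time_s: 11.63
position: [0.6303, 0.1066, 0.0361]
tcp_rot: [[0.233, -0.973, 0.0], [-0.973, -0.233, -0.0], [0.0, -0.0, -1.0]]
wrist_force: [-0.4, -1.2, -3.2]
grip_width: 0.765
```

Call:
move_arm --motion '[0, 0, 1, 0, 0, 0, 60, 0, 0, 1.5, 0, 0, 0, 60, 0, 0, 1.5, 0, 0, 0, 60]'

```text
time_s: 11.88
position: [0.6303, 0.1065, 0.035]
tcp_rot: [[0.233, -0.973, 0.0], [-0.973, -0.233, -0.0], [0.0, -0.0, -1.0]]
wrist_force: [-2.0, -1.7, 2.7]
grip_width: 0.765
```

Call:
move_arm --motion '[0, 0, 0.4, 0, 0, 0, 72, 0, 0, 0.4, 0, 0, 0, 85, 0, 0, 0.4, 0, 0, 0, 85, 0, 0, 0, 0, 0, 0, 85, 0, 0, -20, 0, 0, 0, 85, 0, 0, -60, 0, 0, 0, 85, 0, 0, -100, 0, 0, 0, 85, 0, 0, -110, 0, 0, 0, 85]'

```text
time_s: 12.55
position: [0.6323, 0.1069, 0.1505]
tcp_rot: [[0.233, -0.972, 0.008], [-0.973, -0.233, 0.0], [0.001, -0.008, -1.0]]
wrist_force: [0.0, -0.9, 0.2]
grip_width: 0.991
```

```bash
python3 -c "
from h import *
go(.531,-.357,.12)"
```

```text
t 12.55 shift mm [427.5 206.7  29.5] F [ 0.  -0.9  0.2] grip 0.991 pos [0.6323 0.1069 0.1505]
```

Call:
move_arm --motion '[427.5, 206, 20, 0, 0, 0, 85, 427.5, 206, 20, 0, 0, 0, 85, 427.5, 206, 20, 0, 0, 0, 85, 427.5, 206, 20, 0, 0, 0, 85, 427.5, 206, 20, 0, 0, 0, 85, 427.5, 206, 20, 0, 0, 0, 85, 427.5, 206, 20, 0, 0, 0, 85, 427.5, 206, 20, 0, 0, 0, 85]'

```text
time_s: 13.22
position: [0.5588, -0.2207, 0.1305]
tcp_rot: [[0.233, -0.973, 0.001], [-0.973, -0.233, -0.0], [0.0, -0.0, -1.0]]
wrist_force: [0.6, 0.2, -0.4]
grip_width: 0.995
```

```bash
python3 -c "
from h import *
go(.531,-.357,.10)"
```

```text
t 13.22 shift mm [126.1  58.8  30.5] F [ 0.6  0.2 -0.4] grip 0.995 pos [ 0.5588 -0.2207  0.1305]
```

Call:
move_arm --motion '[126, 58.8, 30, 0, 0, 0, 85, 126, 58.8, 30, 0, 0, 0, 85, 126, 58.8, 30, 0, 0, 0, 85, 126, 58.8, 30, 0, 0, 0, 85, 126, 58.8, 30, 0, 0, 0, 85, 126, 58.8, 30, 0, 0, 0, 85, 126, 58.8, 30, 0, 0, 0, 85]'

```text
time_s: 13.8
position: [0.5318, -0.354, 0.1007]
tcp_rot: [[0.233, -0.972, -0.0], [-0.972, -0.233, 0.0], [-0.0, -0.0, -1.0]]
wrist_force: [-0.3, -0.4, 0.4]
grip_width: 0.995
```

```bash
python3 -c "
from h import *
go(.531,-.357,.002)
im,d=snap('scene');W=cloud('scene',d)
m=near('scene',W,[.531,-.355],.055,.012,.021);P=W[m];print('pin',len(P),circ(P[:,:2]),P.mean(0))
s=arm.state();p=s['position'];m=near('scene',W,p,.08,.105,.14);P=(W[m]-p)@s['tcp_rot']*1000
for g in(-1,1): q=P[P[:,0]*g>0];print(q.min(0),q.max(0))
m=near('scene',W,[.63,.108],.04,.048,.056);P=W[m];print('gear',len(P),circ(P[:,:2]),P[:,2].mean())
"
```

```text
t 13.8 shift mm [ 2.7  1.5 98.7] F [-0.3 -0.4  0.4] grip 0.995 pos [ 0.5318 -0.354   0.1007]
pin 69 (array([ 0.53148822, -0.35447803]), 24.248104095458984) [ 0.53017569 -0.35632895  0.0146102 ]
[-58.10064752 -12.05207246 -38.15943913] [-41.76158288   5.66316183 -14.18907234]
[ 39.20424275 -12.86361693 -38.97807362] [ 55.85043265  10.40638736 -11.278859  ]
gear 331 (array([0.62989569, 0.10901698]), 34.18199157714844) 0.05061956817317439
```

Call:
move_arm --motion '[0, 0, 0, 0, 0, 0, 85, 0, 0, 0, 0, 0, 0, 85]'

```text
time_s: 14.02
position: [0.5322, -0.3539, 0.101]
tcp_rot: [[0.234, -0.972, 0.0], [-0.972, -0.234, -0.0], [0.0, -0.0, -1.0]]
wrist_force: [0.3, -0.4, 0.7]
grip_width: 0.999
```

```bash
python3 -c "
from h import *
go(.5307,-.3567,.004)"
```

```text
t 14.02 shift mm [ 2.3  2.1 97. ] F [ 0.3 -0.4  0.7] grip 0.999 pos [ 0.5322 -0.3539  0.101 ]
```

Call:
move_arm --motion '[2.3, 2, 40, 0, 0, 0, 85, 2.3, 2, 75, 0, 0, 0, 85, 2.3, 2, 97, 0, 0, 0, 85, 2.3, 2, 97, 0, 0, 0, 60, 2.3, 2, 97, 0, 0, 0, 45, 2.3, 2, 97, 0, 0, 0, 38, 2.3, 2, 97, 0, 0, 0, 38, 2.3, 2, 97, 0, 0, 0, 38]' --force 40

```text
time_s: 14.68
position: [0.5311, -0.3581, 0.0059]
tcp_rot: [[0.233, -0.973, 0.003], [-0.973, -0.233, -0.002], [0.003, -0.002, -1.0]]
wrist_force: [-0.3, 1.3, 6.3]
grip_width: 0.516
```

Call:
move_arm --motion '[0, 0, 0, 0, 0, 0, 38, 0, 0, 0, 0, 0, 0, 38, 0, 0, 0, 0, 0, 0, 38]'

```text
time_s: 14.93
position: [0.5311, -0.3581, 0.0059]
tcp_rot: [[0.233, -0.973, 0.003], [-0.973, -0.233, -0.002], [0.003, -0.002, -1.0]]
wrist_force: [-0.2, 2.0, 7.2]
grip_width: 0.514
```

Call:
move_arm --motion '[0, 0, -5, 0, 0, 0, 38, 0, 0, -15, 0, 0, 0, 38, 0, 0, -35, 0, 0, 0, 38, 0, 0, -65, 0, 0, 0, 38, 0, 0, -100, 0, 0, 0, 38, 0, 0, -135, 0, 0, 0, 38, 0, 0, -145, 0, 0, 0, 38, 0, 0, -145, 0, 0, 0, 38]'

```text
time_s: 15.6
position: [0.5311, -0.3585, 0.153]
tcp_rot: [[0.233, -0.973, 0.005], [-0.973, -0.233, -0.004], [0.005, -0.004, -1.0]]
wrist_force: [0.3, 0.5, -1.6]
grip_width: 0.517
```

```bash
python3 -c "
from h import *
go(.63,.1062,.155)"
```

```text
t 15.6 shift mm [-429.  -204.3   -3.6] F [ 0.3  0.5 -1.6] grip 0.517 pos [ 0.5311 -0.3585  0.153 ]
```

Call:
move_arm --motion '[-429, -204, -4, 0, 0, 0, 38, -429, -204, -4, 0, 0, 0, 38, -429, -204, -4, 0, 0, 0, 38, -429, -204, -4, 0, 0, 0, 38, -429, -204, -4, 0, 0, 0, 38, -429, -204, -4, 0, 0, 0, 38, -429, -204, -4, 0, 0, 0, 38, -429, -204, -4, 0, 0, 0, 38]'

```text
time_s: 16.27
position: [0.5988, -0.0296, 0.1502]
tcp_rot: [[0.232, -0.973, -0.002], [-0.973, -0.232, 0.0], [-0.001, 0.002, -1.0]]
wrist_force: [0.5, -0.1, -0.9]
grip_width: 0.512
```

```bash
python3 -c "
from h import *
go(.63,.1062,.145)"
```

```text
t 16.27 shift mm [-124.8  -61.9    5.2] F [ 0.5 -0.1 -0.9] grip 0.512 pos [ 0.5988 -0.0296  0.1502]
```

Call:
move_arm --motion '[-124.8, -62, 5, 0, 0, 0, 38, -124.8, -62, 5, 0, 0, 0, 38, -124.8, -62, 5, 0, 0, 0, 38, -124.8, -62, 5, 0, 0, 0, 38, -124.8, -62, 5, 0, 0, 0, 38, -124.8, -62, 5, 0, 0, 0, 38, -124.8, -62, 5, 0, 0, 0, 38, -124.8, -62, 5, 0, 0, 0, 38]'

```text
time_s: 16.93
position: [0.6304, 0.1026, 0.1461]
tcp_rot: [[0.231, -0.973, -0.001], [-0.973, -0.231, -0.0], [0.0, 0.001, -1.0]]
wrist_force: [-0.4, 0.0, -0.1]
grip_width: 0.516
```

```bash
python3 -c "
from h import *
go(.63,.1062,.145)
im,d=look('p2.png',[.63,.105,.1],5);W=cloud('scene',d);s=arm.state()
m=near('scene',W,[.63,.108],.03,.066,.08);P=W[m];print('nose',len(P),circ(P[:,:2]),P.mean(0))
"
```

```text
t 16.93 shift mm [-3.6 -0.5  1.1] F [-0.4  0.  -0.1] grip 0.516 pos [0.6304 0.1026 0.1461]
nose 69 (array([0.63054938, 0.10769062]), 13.018531799316406) [0.63089867 0.10801011 0.07000374]
```

View pics/p2.png

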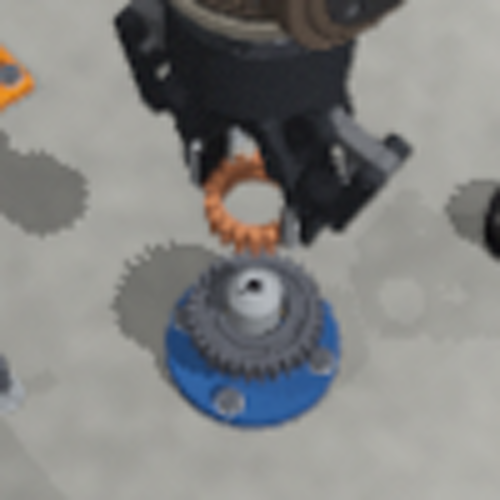

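The pinion is held level (about (248,203)) and the large gear lies flat on the washer. I'll lower it now.

Call:
move_arm --motion '[-3.4, -0.3, 20, 0, 0, 0, 38, -3.4, -0.3, 40, 0, 0, 0, 38, -3.4, -0.3, 52, 0, 0, 0, 38, -3.4, -0.3, 58, 0, 0, 0, 38, -3.4, -0.3, 62, 0, 0, 0, 38, -3.4, -0.3, 66, 0, 0, 0, 38, -3.4, -0.3, 68, 0, 0, 0, 38, -3.4, -0.3, 68, 0, 0, 0, 38]'

```text
time_s: 17.65
position: [0.6302, 0.1074, 0.0785]
tcp_rot: [[0.233, -0.973, 0.0], [-0.973, -0.233, -0.0], [0.0, -0.0, -1.0]]
wrist_force: [-0.4, -1.0, 0.0]
grip_width: 0.512
```

Call:
move_arm --motion '[0, 0, 5, 0, 0, 0, 38, 0, 0, 10, 0, 0, 0, 38, 0, 0, 14, 0, 0, 0, 38, 0, 0, 16, 0, 0, 0, 38, 0, 0, 17, 0, 0, 0, 38, 0, 0, 17, 0, 0, 0, 38]'

```text
time_s: 18.15
position: [0.6304, 0.1072, 0.0611]
tcp_rot: [[0.233, -0.973, 0.0], [-0.973, -0.233, -0.0], [0.0, -0.0, -1.0]]
wrist_force: [3.2, -5.1, -3.2]
grip_width: 0.512
```

Call:
move_arm --motion '[0.9, -0.3, 0, 0, 0, 0, 38, 0.9, -0.3, 1, 0, 0, 0, 38, 0.9, -0.3, 2, 0, 0, 0, 38, 0.9, -0.3, 2, 0, 0, 0, 38]'

```text
time_s: 18.48
position: [0.6304, 0.1069, 0.0591]
tcp_rot: [[0.233, -0.973, -0.001], [-0.973, -0.233, 0.0], [-0.0, 0.001, -1.0]]
wrist_force: [1.1, -1.4, -1.7]
grip_width: 0.51
```

Call:
move_arm --motion '[0, 0, 0.8, 0, 0, 0, 38, 0, 0, 1.3, 0, 0, 0, 38, 0, 0, 1.3, 0, 0, 0, 38]'

```text
time_s: 18.73
position: [0.6305, 0.1068, 0.058]
tcp_rot: [[0.233, -0.973, -0.0], [-0.973, -0.233, 0.0], [-0.0, 0.0, -1.0]]
wrist_force: [-0.2, 0.2, -0.8]
grip_width: 0.515
```

Call:
move_arm --motion '[0, 0, 0.6, 0, 0, 0, 38, 0, 0, 1, 0, 0, 0, 38, 0, 0, 1, 0, 0, 0, 38]'

```text
time_s: 18.98
position: [0.6306, 0.1068, 0.0578]
tcp_rot: [[0.233, -0.973, 0.0], [-0.973, -0.233, 0.0], [0.0, -0.0, -1.0]]
wrist_force: [-3.8, 0.6, 8.3]
grip_width: 0.514
```

Call:
move_arm --motion '[0, 0, 0, 0, 0, 0, 55, 0, 0, 0, 0, 0, 0, 70, 0, 0, 0, 0, 0, 0, 85, 0, 0, 0, 0, 0, 0, 85, 0, 0, -20, 0, 0, 0, 85, 0, 0, -55, 0, 0, 0, 85, 0, 0, -80, 0, 0, 0, 85, 0, 0, -80, 0, 0, 0, 85]'

```text
time_s: 19.65
position: [0.6326, 0.1069, 0.142]
tcp_rot: [[0.233, -0.973, 0.007], [-0.973, -0.233, 0.0], [0.001, -0.007, -1.0]]
wrist_force: [0.5, 0.0, 0.1]
grip_width: 0.994
```

```bash
python3 -c "
from h import *
go(.4752,.143,.10)"
```

```text
t 19.65 shift mm [-71.8 145.   40.9] F [0.5 0.  0.1] grip 0.994 pos [0.6326 0.1069 0.142 ]
```

Call:
move_arm --motion '[-71.8, 144, 38, 0, 0, 0, 85, -71.8, 144, 38, 0, 0, 0, 85, -71.8, 144, 38, 0, 0, 0, 85, -71.8, 144, 38, 0, 0, 0, 85, -71.8, 144, 38, 0, 0, 0, 85, -71.8, 144, 38, 0, 0, 0, 85, -71.8, 144, 38, 0, 0, 0, 85, -71.8, 144, 38, 0, 0, 0, 85]'

```text
time_s: 20.32
position: [0.4752, 0.1429, 0.0992]
tcp_rot: [[0.232, -0.973, 0.001], [-0.973, -0.232, 0.0], [0.0, -0.001, -1.0]]
wrist_force: [-0.3, 0.1, -0.6]
grip_width: 0.995
```

```bash
python3 -c "
from h import *
go(.4752,.143,.005)
im,d=look('c1.png',[.53,.12,.05],5,60);W=cloud('scene',d)
m=near('scene',W,[.475,.146],.04,.020,.03);P=W[m];print('col',len(P),circ(P[:,:2]),P.mean(0))
for lo,hi in ((.064,.07),(.07,.08)):
  m=near('scene',W,[.63,.108],.03,lo,hi);P=W[m];print('pin',len(P),circ(P[:,:2]),P.mean(0))
"
```

```text
t 20.32 shift mm [-0.1  0.2 94.2] F [-0.3  0.1 -0.6] grip 0.995 pos [0.4752 0.1429 0.0992]
col 92 (array([0.47374573, 0.14579202]), 21.83856964111328) [0.47433794 0.14623527 0.02266588]
pin 164 (array([0.62945764, 0.10941621]), 23.12854766845703) [0.63048267 0.10897027 0.06677347]
pin 39 (array([0.6254903, 0.1097729]), 15.192508697509766) [0.62974442 0.10771712 0.07168419]
```

View pics/c1.png

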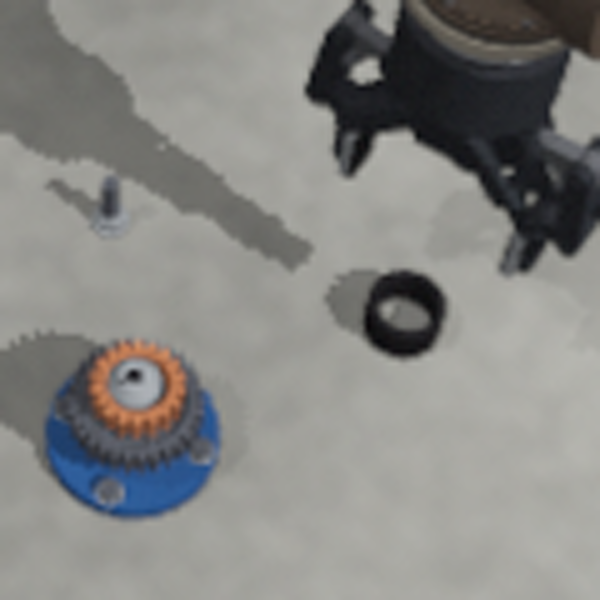

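The blue stack is complete: the pinion is level and its top measures about 68 mm. The collar is at (405,313), under the open fingers.

Call:
move_arm --motion '[0, 0.2, 35, 0, 0, 0, 85, 0, 0.2, 70, 0, 0, 0, 85, 0, 0.2, 93, 0, 0, 0, 85, 0, 0.2, 93, 0, 0, 0, 60, 0, 0.2, 93, 0, 0, 0, 40, 0, 0.2, 93, 0, 0, 0, 34, 0, 0.2, 93, 0, 0, 0, 34, 0, 0.2, 93, 0, 0, 0, 34]'

```text
time_s: 21.03
position: [0.4747, 0.143, 0.0078]
tcp_rot: [[0.233, -0.973, 0.003], [-0.973, -0.233, 0.0], [0.0, -0.003, -1.0]]
wrist_force: [-0.3, -0.6, 2.9]
grip_width: 0.481
```

Call:
move_arm --motion '[0, 0, 0, 0, 0, 0, 34, 0, 0, 0, 0, 0, 0, 34, 0, 0, 0, 0, 0, 0, 34]'

```text
time_s: 21.28
position: [0.4746, 0.143, 0.0077]
tcp_rot: [[0.233, -0.973, 0.003], [-0.973, -0.233, 0.0], [0.0, -0.003, -1.0]]
wrist_force: [-0.1, -1.2, 7.7]
grip_width: 0.481
```

Call:
move_arm --motion '[0, 0, -5, 0, 0, 0, 34, 0, 0, -15, 0, 0, 0, 34, 0, 0, -35, 0, 0, 0, 34, 0, 0, -65, 0, 0, 0, 34, 0, 0, -100, 0, 0, 0, 34, 0, 0, -130, 0, 0, 0, 34, 0, 0, -130, 0, 0, 0, 34, 0, 0, -130, 0, 0, 0, 34]'

```text
time_s: 21.95
position: [0.4741, 0.1431, 0.1383]
tcp_rot: [[0.233, -0.973, 0.004], [-0.973, -0.233, 0.001], [0.0, -0.004, -1.0]]
wrist_force: [-0.0, -0.1, -0.7]
grip_width: 0.479
```

```bash
python3 -c "
from h import *
go(.6655,-.136,.135)"
```

```text
t 21.95 shift mm [ 316.  -121.1    4. ] F [-0.  -0.1 -0.7] grip 0.479 pos [0.4741 0.1431 0.1383]
```

Call:
move_arm --motion '[316, -121, 4, 0, 0, 0, 34, 316, -121, 4, 0, 0, 0, 34, 316, -121, 4, 0, 0, 0, 34, 316, -121, 4, 0, 0, 0, 34, 316, -121, 4, 0, 0, 0, 34, 316, -121, 4, 0, 0, 0, 34, 316, -121, 4, 0, 0, 0, 34, 316, -121, 4, 0, 0, 0, 34]'

```text
time_s: 22.62
position: [0.6621, -0.1339, 0.1307]
tcp_rot: [[0.232, -0.973, -0.002], [-0.973, -0.232, 0.001], [-0.001, 0.002, -1.0]]
wrist_force: [0.8, 0.0, -0.4]
grip_width: 0.472
```

```bash
python3 -c "
from h import *
go(.6655,-.136,.135)"
```

```text
t 22.62 shift mm [ 2.9 -2.8 -4.3] F [ 0.8  0.  -0.4] grip 0.472 pos [ 0.6621 -0.1339  0.1307]
```

Call:
move_arm --motion '[2, -2, 0, 0, 0, 0, 34, 2, -2, 0, 0, 0, 0, 34, 2, -2, 0, 0, 0, 0, 34, 2, -2, 0, 0, 0, 0, 34]'

```text
time_s: 22.95
position: [0.6635, -0.1323, 0.1314]
tcp_rot: [[0.233, -0.972, -0.002], [-0.972, -0.233, 0.001], [-0.001, 0.002, -1.0]]
wrist_force: [0.9, 1.3, -1.1]
grip_width: 0.478
```

```bash
python3 -c "
from h import *
go(.6655,-.136,.135)
im,d=look('c2.png',[.6655,-.13,.1],5);W=cloud('scene',d);s=arm.state()
m=near('scene',W,[.6655,-.134],.03,.066,.08);P=W[m];print('nose',len(P),circ(P[:,:2]),P.mean(0))
m=(im.max(2)<45)&near('scene',W,s['position'],.04,.145,.16);P=W[m];print('col',len(P),circ(P[:,:2]),P.mean(0))
p=s['position'];m=near('scene',W,p,.08,.135,.175);P=(W[m]-p)@s['tcp_rot']*1000
for g in(-1,1): q=P[P[:,0]*g>18];print(q.min(0),q.max(0))
"
```

```text
t 22.95 shift mm [ 4.  -1.1 -3.6] F [ 0.9  1.3 -1.1] grip 0.478 pos [ 0.6635 -0.1323  0.1314]
nose 56 (array([ 0.6655097 , -0.13300069]), 12.697572708129883) [ 0.66664925 -0.13218883  0.06961152]
col 72 (array([ 0.66269745, -0.12453983]), 29.268239974975586) [ 0.67008346 -0.13372387  0.14925507]
[-36.89830049 -13.31865742 -41.00170536] [-18.60328439   7.01343081  -4.21984492]
[ 18.092625   -11.8135314  -43.19448648] [34.33881959 11.40113738 -4.70918565]
```

View pics/c2.png

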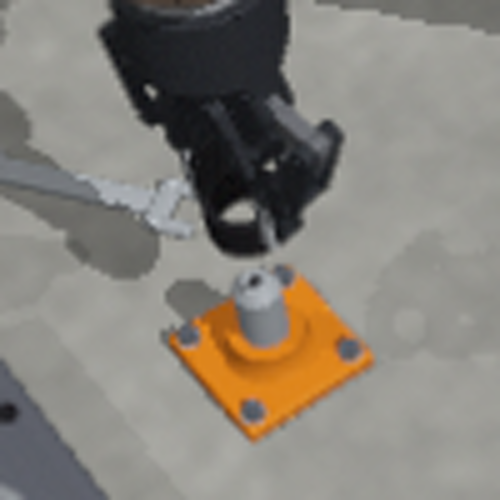

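The collar is held level (about (243,215)) above the orange nose at (258,285). I'll correct by about 3.5 mm and lower it.

Call:
move_arm --motion '[3.6, -1.3, 0, 0, 0, 0, 34, 3.6, -1.3, 20, 0, 0, 0, 34, 3.6, -1.3, 40, 0, 0, 0, 34, 3.6, -1.3, 50, 0, 0, 0, 34, 3.6, -1.3, 58, 0, 0, 0, 34, 3.6, -1.3, 63, 0, 0, 0, 34, 3.6, -1.3, 66, 0, 0, 0, 34, 3.6, -1.3, 66, 0, 0, 0, 34]'

```text
time_s: 23.67
position: [0.6666, -0.1367, 0.0661]
tcp_rot: [[0.233, -0.973, -0.0], [-0.973, -0.233, -0.0], [0.0, 0.0, -1.0]]
wrist_force: [0.7, -0.7, -0.7]
grip_width: 0.478
```

Call:
move_arm --motion '[-1, 0.5, 4, 0, 0, 0, 34, -1, 0.5, 10, 0, 0, 0, 34, -1, 0.5, 16, 0, 0, 0, 34, -1, 0.5, 22, 0, 0, 0, 34, -1, 0.5, 26, 0, 0, 0, 34, -1, 0.5, 28, 0, 0, 0, 34, -1, 0.5, 28, 0, 0, 0, 34]'

```text
time_s: 24.25
position: [0.6656, -0.1358, 0.0374]
tcp_rot: [[0.233, -0.973, -0.001], [-0.973, -0.233, 0.0], [-0.0, 0.001, -1.0]]
wrist_force: [0.0, -0.5, -0.2]
grip_width: 0.476
```

Call:
move_arm --motion '[0, 0, 1, 0, 0, 0, 34, 0, 0, 2, 0, 0, 0, 34, 0, 0, 2, 0, 0, 0, 34]'

```text
time_s: 24.5
position: [0.6659, -0.1359, 0.0362]
tcp_rot: [[0.233, -0.973, 0.0], [-0.973, -0.233, -0.0], [0.0, -0.0, -1.0]]
wrist_force: [-0.3, 0.3, -1.3]
grip_width: 0.471
```

Call:
move_arm --motion '[0, 0, 0.7, 0, 0, 0, 34, 0, 0, 1.4, 0, 0, 0, 34, 0, 0, 1.4, 0, 0, 0, 34]'

```text
time_s: 24.75
position: [0.6659, -0.1359, 0.0358]
tcp_rot: [[0.233, -0.973, 0.001], [-0.973, -0.233, -0.0], [0.0, -0.001, -1.0]]
wrist_force: [-3.1, 0.6, 7.1]
grip_width: 0.474
```

Contact at the expected height. I'll release and rise.

Call:
move_arm --motion '[0, 0, 0, 0, 0, 0, 55, 0, 0, 0, 0, 0, 0, 70, 0, 0, 0, 0, 0, 0, 85, 0, 0, 0, 0, 0, 0, 85, 0, 0, -20, 0, 0, 0, 85, 0, 0, -60, 0, 0, 0, 85, 0, 0, -100, 0, 0, 0, 85, 0, 0, -120, 0, 0, 0, 85]'

```text
time_s: 25.42
position: [0.6669, -0.1361, 0.1592]
tcp_rot: [[0.233, -0.973, 0.005], [-0.973, -0.233, -0.001], [0.002, -0.004, -1.0]]
wrist_force: [-0.1, 0.4, -1.0]
grip_width: 0.992
```

```bash
python3 -c "
from h import *
go(.5735,.319,.14)
im,d=snap('top');W=cloud('top',d)
for z in (.14,.1,.06): print(1)
for c in ((.56,.25),(.60,.29),(.62,.33),(.52,.31)):
  m=near('top',W,c,.03,-1,1);print(c,np.percentile(W[m][:,2],99))
"
```

```text
t 25.42 shift mm [-464.4  -15.    18.2] F [-0.1  0.4 -1. ] grip 0.992 pos [ 0.6669 -0.1361  0.1592]
1
1
1
(0.56, 0.25) 0.004904014546115471
(0.6, 0.29) 0.019337081861906455
(0.62, 0.33) 0.018082860100292215
(0.52, 0.31) 0.011155229494620353
```

Call:
move_arm --motion '[-464, -15, 15, 0, 0, 0, 85, -464, -15, 15, 0, 0, 0, 85, -464, -15, 15, 0, 0, 0, 85, -464, -15, 15, 0, 0, 0, 85, -464, -15, 15, 0, 0, 0, 85, -464, -15, 15, 0, 0, 0, 85, -464, -15, 15, 0, 0, 0, 85, -464, -15, 15, 0, 0, 0, 85]'

```text
time_s: 26.13
position: [0.598, 0.1923, 0.1436]
tcp_rot: [[0.233, -0.973, -0.0], [-0.973, -0.233, -0.0], [0.0, 0.0, -1.0]]
wrist_force: [0.7, 0.5, -0.4]
grip_width: 0.999
```

```bash
python3 -c "
from h import *
go(.5735,.319,.11)
im,d=snap('top');W=cloud('top',d);s=arm.state()
L=(W-[.5735,.319,0])@s['tcp_rot']*1000
for g in(-1,1):
  m=(L[...,0]*g>34)&(L[...,0]*g<65)&(abs(L[...,1])<16);print(g,m.sum(),np.percentile(-L[m][:,2],[50,90,100]))
m=near('top',W,[.5735,.3205],.045,.012,.021);P=W[m];print(circ(P[:,:2]))
"
```

```text
t 26.13 shift mm [-128.9   -5.6   33.6] F [ 0.7  0.5 -0.4] grip 0.999 pos [0.598  0.1923 0.1436]Traceback (most recent call last):
  File "<string>", line 7, in <module>
    m=(L[...,0]*g>34)&(L[...,0]*g<65)&(abs(L[...,1])<16);print(g,m.sum(),np.percentile(-L[m][:,2],[50,90,100]))
                                                                         ~~~~~~~~~~~~~^^^^^^^^^^^^^^^^^^^^^^^^
    return _quantile_unchecked(
        a, q, axis, out, overwrite_input, method, keepdims, weights)
    return _ureduce(a,
                    func=_quantile_ureduce_func,
    ...<5 lines>...
                    overwrite_input=overwrite_input,
                    method=method)
    r = func(a, **kwargs)
    result = _quantile(arr,
                       quantiles=q,
    ...<2 lines>...
                       out=out,
                       weights=wgt)
    slices_having_nans = np.isnan(arr[-1, ...])
                                  ~~~^^^^^^^^^
IndexError: index -1 is out of bounds for axis 0 with size 0
```

Call:
move_arm --motion '[-129, -5.6, 30, 0, 0, 0, 85, -129, -5.6, 30, 0, 0, 0, 85, -129, -5.6, 30, 0, 0, 0, 85, -129, -5.6, 30, 0, 0, 0, 85, -129, -5.6, 30, 0, 0, 0, 85, -129, -5.6, 30, 0, 0, 0, 85, -129, -5.6, 30, 0, 0, 0, 85, -129, -5.6, 30, 0, 0, 0, 85]'

```text
time_s: 26.85
position: [0.5749, 0.3158, 0.1143]
tcp_rot: [[0.231, -0.973, 0.0], [-0.973, -0.231, -0.0], [0.0, -0.0, -1.0]]
wrist_force: [0.2, -0.2, -0.2]
grip_width: 0.998
```

```bash
python3 -c "
from h import *
go(.5735,.319,0)
im,d=look('m1.png',[.58,.31,.05],5,60);W=cloud('scene',d);s=arm.state()
L=(W-[.5735,.3205,0])@s['tcp_rot']*1000
for g in(-1,1):
  m=(L[...,0]*g>36)&(L[...,0]*g<65)&(abs(L[...,1])<16)&(W[...,2]<.09);print(g,m.sum(),np.percentile(-L[m][:,2],[50,90,100]) if m.any() else 0)
m=near('scene',W,[.5735,.3205],.045,.012,.021);P=W[m];print(circ(P[:,:2]))
p=s['position'];m=near('scene',W,p,.08,.12,.15);P=(W[m]-p)@s['tcp_rot']*1000
for g in(-1,1): q=P[P[:,0]*g>18];print(q.min(0),q.max(0))
m=near('scene',W,[.6655,-.134],.03,.048,.056);P=W[m];print('col',len(P),circ(P[:,:2]),P.mean(0))
"
```

```text
t 26.85 shift mm [ -3.4   0.7 114.3] F [ 0.2 -0.2 -0.2] grip 0.998 pos [0.5749 0.3158 0.1143]
-1 166 [-0.75262277  1.02180939  3.07299158]
1 150 [0.09993528 2.42726503 4.75179995]
(array([0.5734032 , 0.32014413]), 29.228519439697266)
[-57.57615868 -11.20028    -34.66967058] [-43.97448721   8.52199286 -12.90967641]
[ 42.40831657 -11.27463559 -35.61880697] [ 54.61531146   7.99233284 -16.49770485]
col 77 (array([ 0.66646777, -0.13228264]), 21.60565948486328) [ 0.66932169 -0.1264348   0.05069423]
```

View pics/m1.png

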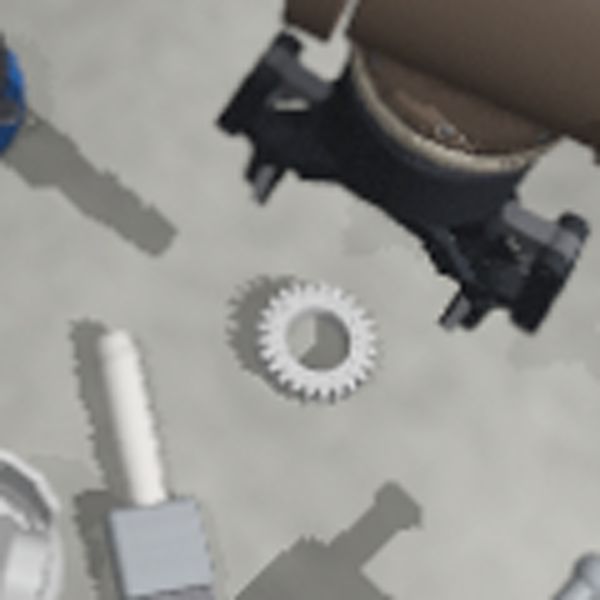

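The silvery gear at (318,338) has free bench on both sides. The collar is seated (its top measures about 51–52 mm). I'll grip the gear.

Call:
move_arm --motion '[-3.7, 0.6, 40, 0, 0, 0, 85, -3.7, 0.6, 75, 0, 0, 0, 85, -3.7, 0.6, 100, 0, 0, 0, 85, -3.7, 0.6, 112, 0, 0, 0, 85, -3.7, 0.6, 112, 0, 0, 0, 65, -3.7, 0.6, 112, 0, 0, 0, 48, -3.7, 0.6, 112, 0, 0, 0, 48, -3.7, 0.6, 112, 0, 0, 0, 48]' --force 50

```text
time_s: 27.57
position: [0.5738, 0.321, 0.004]
tcp_rot: [[0.232, -0.973, 0.003], [-0.973, -0.232, 0.001], [-0.0, -0.003, -1.0]]
wrist_force: [-0.1, -0.2, -1.4]
grip_width: 0.619
```

Call:
move_arm --motion '[0, 0, 0, 0, 0, 0, 48, 0, 0, 0, 0, 0, 0, 48, 0, 0, 0, 0, 0, 0, 48]'

```text
time_s: 27.82
position: [0.5738, 0.321, 0.004]
tcp_rot: [[0.233, -0.973, 0.003], [-0.973, -0.233, 0.001], [-0.0, -0.003, -1.0]]
wrist_force: [-0.8, -2.1, 7.4]
grip_width: 0.624
```

Call:
move_arm --motion '[0, 0, -5, 0, 0, 0, 48, 0, 0, -15, 0, 0, 0, 48, 0, 0, -35, 0, 0, 0, 48, 0, 0, -65, 0, 0, 0, 48, 0, 0, -100, 0, 0, 0, 48, 0, 0, -135, 0, 0, 0, 48, 0, 0, -150, 0, 0, 0, 48, 0, 0, -150, 0, 0, 0, 48]'

```text
time_s: 28.48
position: [0.574, 0.3214, 0.1572]
tcp_rot: [[0.233, -0.972, 0.007], [-0.973, -0.233, 0.003], [-0.001, -0.007, -1.0]]
wrist_force: [-0.2, 0.8, -1.8]
grip_width: 0.622
```

```bash
python3 -c "
from h import *
go(.6657,-.1358,.14)"
```

```text
t 28.48 shift mm [466.   17.4  16.5] F [-0.2  0.8 -1.8] grip 0.622 pos [0.574  0.3214 0.1572]
```

Call:
move_arm --motion '[466, 17, 8, 0, 0, 0, 48, 466, 17, 8, 0, 0, 0, 48, 466, 17, 8, 0, 0, 0, 48, 466, 17, 8, 0, 0, 0, 48, 466, 17, 8, 0, 0, 0, 48, 466, 17, 8, 0, 0, 0, 48, 466, 17, 8, 0, 0, 0, 48, 466, 17, 8, 0, 0, 0, 48]'

```text
time_s: 29.15
position: [0.6379, -0.008, 0.1453]
tcp_rot: [[0.233, -0.973, -0.002], [-0.973, -0.233, 0.0], [-0.0, 0.002, -1.0]]
wrist_force: [0.8, -0.3, -1.3]
grip_width: 0.621
```

```bash
python3 -c "
from h import *
go(.6657,-.1358,.14)"
```

```text
t 29.15 shift mm [130.7   2.7   5.3] F [ 0.8 -0.3 -1.3] grip 0.621 pos [ 0.6379 -0.008   0.1453]
```

Call:
move_arm --motion '[131, 2.7, 5, 0, 0, 0, 48, 131, 2.7, 5, 0, 0, 0, 48, 131, 2.7, 5, 0, 0, 0, 48, 131, 2.7, 5, 0, 0, 0, 48, 131, 2.7, 5, 0, 0, 0, 48, 131, 2.7, 5, 0, 0, 0, 48, 131, 2.7, 5, 0, 0, 0, 48, 131, 2.7, 5, 0, 0, 0, 48]'

```text
time_s: 29.82
position: [0.6661, -0.1324, 0.1412]
tcp_rot: [[0.234, -0.972, -0.0], [-0.972, -0.234, 0.0], [-0.0, 0.0, -1.0]]
wrist_force: [0.6, 0.5, -1.5]
grip_width: 0.618
```

```bash
python3 -c "
from h import *
go(.6657,-.1358,.14)
look('m2.png',[.6655,-.13,.1],5)"
```

```text
t 29.82 shift mm [3.2 1.2 1.2] F [ 0.6  0.5 -1.5] grip 0.618 pos [ 0.6661 -0.1324  0.1412]
```

View pics/m2.png

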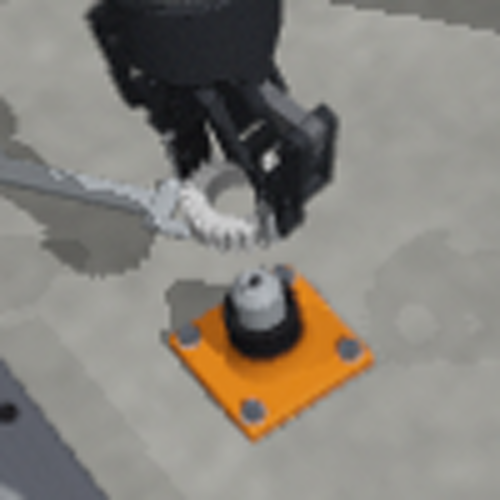

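The gear is held level (about (230,200)), and the collar sits flat on the orange seat. I'll lower the gear.

Call:
move_arm --motion '[2.4, 0.8, 15, 0, 0, 0, 48, 2.4, 0.8, 35, 0, 0, 0, 48, 2.4, 0.8, 50, 0, 0, 0, 48, 2.4, 0.8, 58, 0, 0, 0, 48, 2.4, 0.8, 64, 0, 0, 0, 48, 2.4, 0.8, 68, 0, 0, 0, 48, 2.4, 0.8, 68, 0, 0, 0, 48, 2.4, 0.8, 68, 0, 0, 0, 48]'

```text
time_s: 30.53
position: [0.6664, -0.1365, 0.0738]
tcp_rot: [[0.233, -0.973, 0.001], [-0.973, -0.233, -0.0], [0.0, -0.001, -1.0]]
wrist_force: [0.6, 0.5, -2.4]
grip_width: 0.62
```

Call:
move_arm --motion '[0, 0, 4, 0, 0, 0, 48, 0, 0, 8, 0, 0, 0, 48, 0, 0, 12, 0, 0, 0, 48, 0, 0, 14, 0, 0, 0, 48, 0, 0, 14, 0, 0, 0, 48]'

```text
time_s: 30.95
position: [0.6658, -0.1366, 0.0586]
tcp_rot: [[0.233, -0.973, -0.001], [-0.973, -0.233, 0.0], [-0.0, 0.001, -1.0]]
wrist_force: [-0.5, -0.3, -1.4]
grip_width: 0.62
```

Call:
move_arm --motion '[0, 0, 1, 0, 0, 0, 48, 0, 0, 2, 0, 0, 0, 48, 0, 0, 2, 0, 0, 0, 48]'

```text
time_s: 31.2
position: [0.6661, -0.1366, 0.0571]
tcp_rot: [[0.233, -0.973, -0.0], [-0.973, -0.233, -0.0], [0.0, 0.0, -1.0]]
wrist_force: [-0.0, -0.2, -2.5]
grip_width: 0.618
```

Call:
move_arm --motion '[0, 0, 0.7, 0, 0, 0, 48, 0, 0, 1.4, 0, 0, 0, 48, 0, 0, 1.4, 0, 0, 0, 48]'

```text
time_s: 31.45
position: [0.6662, -0.1366, 0.056]
tcp_rot: [[0.233, -0.973, 0.0], [-0.973, -0.233, -0.0], [0.0, -0.0, -1.0]]
wrist_force: [0.1, -0.3, -0.7]
grip_width: 0.622
```

Call:
move_arm --motion '[0, 0, 0.7, 0, 0, 0, 48, 0, 0, 1, 0, 0, 0, 48, 0, 0, 1, 0, 0, 0, 48]'

```text
time_s: 31.7
position: [0.6662, -0.1366, 0.0559]
tcp_rot: [[0.233, -0.973, 0.001], [-0.973, -0.233, -0.0], [0.0, -0.001, -1.0]]
wrist_force: [-3.4, 1.4, 8.3]
grip_width: 0.618
```

Call:
move_arm --motion '[0, 0, 0, 0, 0, 0, 65, 0, 0, 0, 0, 0, 0, 75, 0, 0, 0, 0, 0, 0, 85, 0, 0, 0, 0, 0, 0, 85, 0, 0, -20, 0, 0, 0, 85, 0, 0, -60, 0, 0, 0, 85, 0, 0, -100, 0, 0, 0, 85, 0, 0, -120, 0, 0, 0, 85]'

```text
time_s: 32.37
position: [0.6672, -0.1369, 0.1794]
tcp_rot: [[0.233, -0.973, 0.005], [-0.973, -0.233, -0.002], [0.003, -0.004, -1.0]]
wrist_force: [0.5, 0.0, -0.2]
grip_width: 0.995
```

Call:
move_arm --motion '[120, 200, -120, 0, 0, 0, 85, 120, 200, -120, 0, 0, 0, 85, 120, 200, -120, 0, 0, 0, 85, 120, 200, -120, 0, 0, 0, 85, 120, 200, -120, 0, 0, 0, 85, 120, 200, -120, 0, 0, 0, 85, 120, 200, -120, 0, 0, 0, 85, 120, 200, -120, 0, 0, 0, 85]'

```text
time_s: 33.03
position: [0.4982, -0.3019, 0.2967]
tcp_rot: [[0.23, -0.973, 0.002], [-0.973, -0.23, -0.002], [0.003, -0.002, -1.0]]
wrist_force: [0.1, 0.5, 1.0]
grip_width: 0.993
```

```bash
python3 -c "
from h import *
go(0,0,0)
im,d=look('end.png',[.65,-.01,.05],5,70)
for n in('scene','top'):
  if n=='top': im,d=snap(n)
  W=cloud(n,d)
  for k,c,zs in(('blue',[.63,.1065],((.048,.056,36),(.062,.070,25))),('orange',[.6655,-.135],((.062,.070,31),))):
    for lo,hi,R in zs:
      m=near(n,W,c,R/1000+.008,lo,hi);P=W[m]
      A=np.c_[P[:,:2]-c,np.ones(len(P))]
      print(n,k,lo,len(P),circ(P[:,:2]),np.median(P[:,2]),'tilt',np.linalg.lstsq(A,P[:,2],rcond=None)[0].round(3))
"
```

```text
t 33.03 shift mm [-409.   416.1  294.9] F [0.1 0.5 1. ] grip 0.993 pos [ 0.4982 -0.3019  0.2967]
scene blue 0.048 212 (array([0.63084528, 0.10893996]), 34.06983947753906) 0.05061851667995647 tilt [-0.006 -0.009  0.051]
scene blue 0.062 194 (array([0.62972614, 0.1085496 ]), 23.29570960998535) 0.06633916078315694 tilt [-0.009 -0.017  0.066]
scene orange 0.062 248 (array([ 0.66524359, -0.13443318]), 29.726242065429688) 0.06641527611011339 tilt [-0.007 -0.01   0.066]
top blue 0.048 264 (array([0.63052319, 0.10697672]), 33.99848556518555) 0.051403952257224134 tilt [0.004 0.004 0.052]
top blue 0.062 171 (array([0.63002448, 0.10698105]), 22.975460052490234) 0.06719274523837014 tilt [-0.01   0.007  0.067]
top orange 0.062 270 (array([ 0.66579797, -0.13703795]), 28.224586486816406) 0.06728848296496534 tilt [0.017 0.015 0.067]
```

View pics/end.png

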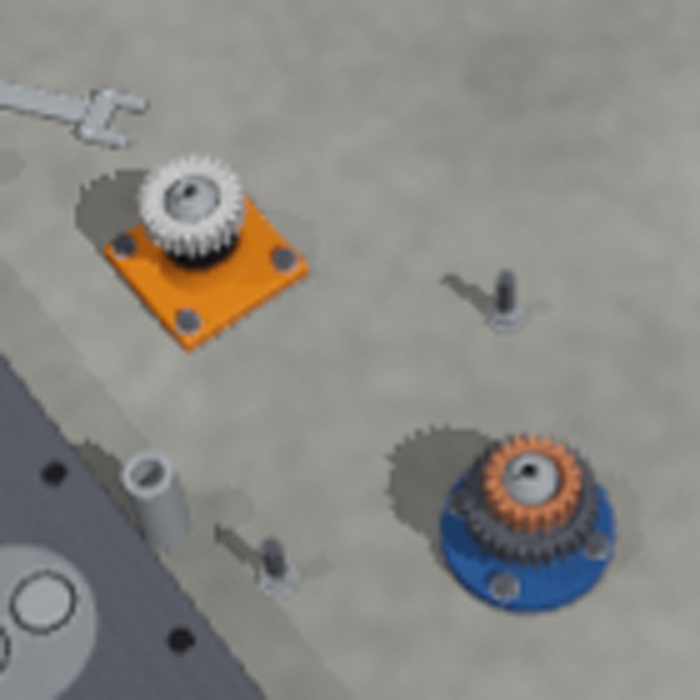

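Both stacks stand level at the right heights, and the arm is clear. Handing in.

```bash
python3 -c "
from station import arm
print(arm.sign_off())"
```

```text
the job is handed in; nothing more can be done
None
```

Both spindles are built and the job is handed in at about 33 s of the 122 s allowed. No verdict was reported.

- **Blue spindle:** washer, large gear and pinion, in that order. The large gear's top measured 50.6 mm (scene camera) and 51.4 mm (top camera), against 52 mm expected. The pinion's top measured 66.3 and 67.2 mm, against 68 mm.
- **Orange spindle:** collar, then medium gear. The gear's top measured 66.4 and 67.3 mm, against 68 mm.
- **Level and rest:** the fitted tilt of each visible part was about 0.02 rad or less. The arm had moved clear and touched nothing. I did not measure whether the parts were still, but they stood upright in the last picture.
- **Lowering:** each part was lowered until I felt contact of about 3–8 N within 1 mm of its expected seating height, then released. The pinion rubbed the journal lightly (about 6 N sideways), so I shifted it by under 1 mm before it seated.

**Disagreements:** the two cameras differed by 2–3 mm in y throughout, and heights from the scene camera read about 1 mm low. I settled the position by the fingers, and the bore leaves only about 2 mm of play on the journal. The washer and collar are hidden under the gears at the end. Their seating rests on the contact heights and on checks made just after each was placed.

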